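Set a tuning-key handle bore-up in the vice

TASK

Two eight-sided wooden tuning-key handles lie on the zither maker's bench. Roll the longer one over until the flat with the brass plate and the bore faces straight up, lay it like that on the bed of the vice, across it between the jaws and about centred, and push the sliding jaw up until it holds the handle snugly against the fixed jaw, ready for its shank to be driven in. Leave the short handle and the other things on the bench where they are.

Things in the scene. Friction and masses are not known exactly. Their poses are not given: they have to be found in the camera images.
- handle_centre (a point): Centre of the longer handle: loose dark-wood bar of eight-sided section, 140 mm long, 42 mm across flats (each 17.4 mm wide), about 0.17 kg. One flat has an inlaid brass plate 50 x 12.5 mm with a dark 10 mm bore mid-way; the others are plain. Lies with its axis 21 mm above its support. x along the handle; z out of the bored flat, level at the start (bore faces sideways, two flats from up).
- short_centre (a point): Centre of the short handle, not wanted: same wood, section and brass plate but 95 mm long. Same axes. Leave it.
- vise_bed (a point): Point on the vice's flat bed, 24 mm above the bench, at the foot of the fixed jaw's face, mid-width. Grey drill vice, bolted down, 260 mm long. x: level, along the jaw's travel, towards the fixed jaw (roughly away from the robot); y: along the jaws; z up. Jaws wood-lined, 100 mm wide, 34 mm above the bed; fixed face at x = 0, sliding jaw on the -x side. Bed 86 mm wide in a flange 130 mm wide.
- jaw_back (a point): Mid-width on the sliding jaw's flat back, 26 mm above the bed (50 above the bench), 8 mm below its top; axes as vise_bed. Push it towards +x. Jaw 28 mm thick with lining. A 14 mm spindle runs back from it along -x, its top 21 mm above the bed, through a fixed bracket 30 mm high above the bed and 69 mm behind this back when fully open, to a tommy bar that travels with the jaw.
- vise_jaw (a joint): Travel of the sliding jaw towards the fixed jaw, m: 0 fully open (108 mm between the lined faces), starts between 0 and 0.012; the gap is 0.108 minus this value, so 0.066 is snug on a 42 mm handle. It slides against about 4 N of friction, has no spring and stays where it is left.
- key_centre (a point): Finished T-shaped tuning key: black round handle 94 mm long (along y), 22 mm thick, steel shank 66 mm towards x, lying on the bench. The point is the handle's centre, 11 mm up. Leave it.
- fork_centre (a point): Steel tuning fork lying flat, 155 mm long (along x), 8 mm thick. The point lies near its middle, 4 mm up. Leave it.
- tin_centre (a point): Round aluminium wax tin, 76 mm across, 34 mm high; point at its centre. Leave it.
- spool_centre (a point): Copper string spool standing on its flange, 60 mm across, 26 mm high; point at its centre. Leave it.
There are look-alikes about, which are no part of the job. What is shaped like the part that bears handle_centre but green is not meant.

How it is judged (in metres and radians):
At the end, for the whole second after the job is handed in: The longer handle lies on the vice's bed (axis 21 mm up within 3 mm), along the jaws within 4 degrees, centred within 25 mm, bored flat up within 6 degrees, against the fixed jaw within 3 mm, and the sliding jaw is up against it (travel over 0.0635, under 2.5 mm of play) (angle between handle_centre's own z axis and vertical below 0.1 rad and angle between the x axis of handle_centre and the y axis of vise_bed, either way round below 0.07 rad and y of handle_centre in the frame of vise_bed between -0.025 and 0.025 m and x of handle_centre in the frame of vise_bed between -0.024 and -0.018 m and z of handle_centre in the frame of vise_bed between 0.018 and 0.024 m and value of joint vise_jaw above 0.0635 m); the robot touches nothing.
It fails at once if the short handle or another loose thing on the bench is moved more than 40 mm (distance of any of short_centre, key_centre, fork_centre, tin_centre, spool_centre from where it was at the start of the episode above 0.04 m).
It also fails if it takes over 64 s, if anything falls off the work surface, if the arm or the gripper's body presses on something with over 40 N, if the wrist force passes 120 N, or if a joint passes its speed limit or range.

ROBOT

A 6-joint arm with a two-finger parallel gripper is mounted at the origin on the work surface. World frame = base frame: x ahead of the robot, y to its left, z up, the work surface at z = 0. Lengths are in m, angles in degrees, forces in N, time in s.
With the tool pointing down it reaches from about 0.375 to 0.9 m from the base axis. Payload 3.1 kg.
Tool frame: the origin (TCP) lies on the front face of the gripper's body, between the roots of the fingers; the fingertips stand 70 mm ahead of it and the grasp point (between the pads) lies 51 mm ahead of it (bot.tip_extent is the distance from the TCP to the fingertips, in m); z points along the fingers, x is the direction in which the jaws open and shut, and the axes are right-handed (so a half turn about z gives the same grasp; the last joint's range is limited). The gripper opens to 87 mm and grips with 3 to 60 N. Pads are 19 mm wide; open, the fingers measure 117 mm over their backs; the gripper's body (75 mm by 190 mm) begins 51 mm behind the grasp point.
Start: joints at [-73.596, 30.224, 82.088, -0, 67.689, -10.227], TCP at [0.28, -0.559, 0.292] pointing down, gripper open.
Joint ranges: [-176.69, 176.69], [-43.24, 126.21], [12.49, 139.97], [-82, 262], [0, 151.66], [-163.58, 163.58]. Speed limits (degrees/s): [159.86, 159.86, 180, 180, 180, 180].

INTERFACE

Orientations are given as a 3x3 rotation matrix whose columns are the frame's x, y, z axes.
In Python, from rig import bot, viewer, ticket gives the robot as it stands. The module is installed in compiled form; this text tells all that it offers.
- The arm moves only by the tool arm_command, never from a script. Its argument "targets" is a list of rows, each an object with "rot": the turn, a rotation vector about the tool's x, y, z in degrees, a list of three; "offset": the shift along the tool's x, y, z in cm, a list of three; "gripper": the closure, from 0 (fully open) to 1 (shut). A call has 1 to 8 rows; each row is the pose to reach, as a shift and turn from the pose commanded when the call began, along the tool's axes at that moment; what a row does not reach only later rows make up. A row lasts 1/10 s, in which the tool goes at most 50 mm and 8.59 degrees, less where a joint would pass 70% of its speed; a pose out of reach is approached as far as the arm can. A call with a gripper value outside its range is refused whole. The fingers move at their own pace and stop on an object; the grip force is fixed at half the most. Time passes only in rows, so rows that repeat a pose let the fingers close. It gives the time, the measured TCP pose, the force and the opening at its end, in the units of the state.
- bot.read_state(): the state, without advancing time (a new reading comes with each control period).
- viewer.capture(name): name is "scene" or "top" or "wrist"; returns a dict with "frame" (480x640x3 uint8, red, green, blue), "fx", "fy", "cx", "cy" (pixels), "D" ([k1, k2, p1, p2, k3] as OpenCV has them; the pictures are not rectified), "view" (4x4, takes a point from world to camera coordinates). Camera axes: x right, y down, z forward; pixel columns grow to the right and rows downward; lengths in m; the calibration is good to about 2 mm. A picture is of the moment at which its call begins. There is no depth.
- ticket.hand_in(): hands the job in, once; it reports no verdict.
The state is a dict: "time_s": time; "joint_positions": joint angles; "qvel": joint speeds; "tau": joint torques, N m; "position": TCP position; "tcp_rot": TCP orientation; "force": force on the tool from outside, world axes, zero at the start; "moment": the same for the moment, N m; "opening": opening from 0.0 (shut) to 1.0 (fully open).
Only numpy, scipy, OpenCV 4.12 (cv2) and the standard library are available. Lean on these libraries where they do the work, as an engineer would, in place of code of your own. Each camera call takes 0.05 s, during which the arm holds its last target. There are 200 camera calls.

## Working session

There is one attempt and no reset: what is moved stays moved. The work goes in short steps, Python scripts to look and compute and a tool call to move; the robot and the scene stay as the last step left them, time stands still between calls to the robot, and variables do not carry over. Pictures are saved under pics/ and viewed, about 8 in all and at most 12, crops included, and the job is handed in when it is done.

Besides the shell and the picture viewer there is one more tool, called after "Call:" as name(argument=value, ...), one argument or row to a line, values as JSON. arm_command: Moves the arm, as the interface text tells. Its arguments: {"type":"object","properties":{"targets":{"type":"array"}},"required":["targets"]}

```bash
mkdir -p pics; python3 - <<'E'
from rig import bot, viewer
import cv2,pickle
for n in ("top","scene"):
    c=viewer.capture(n); pickle.dump(c,open(n+'.pkl','wb')); cv2.imwrite(f'pics/{n}0.png',c['frame'][:,:,::-1]); print(n,c['fx'],c['view'].round(3).tolist(),c['D'])
print(bot.read_state(), bot.tip_extent)
E
```

```text
top 451.58841807547395 [[-0.007, -1.0, 0.003, 0.054], [-0.999, 0.007, -0.05, 0.492], [0.05, -0.004, -0.999, 0.97], [0.0, 0.0, 0.0, 1.0]] [0.00465389 0.         0.         0.         0.        ]
scene 602.799663000632 [[-0.894, 0.448, -0.018, 0.429], [0.282, 0.53, -0.8, -0.096], [-0.349, -0.72, -0.6, 1.497], [0.0, 0.0, 0.0, 1.0]] [-0.06830672  0.          0.          0.          0.        ]
{'time_s': 0.1, 'joint_positions': array([-7.35953692e+01,  3.02730577e+01,  8.21494671e+01,  1.27869912e-04,
        6.76878187e+01, -1.02282606e+01]), 'qvel': array([-0.04999099, -0.10912384, -0.08232387, -0.09155975, -0.15456292,
       -0.00819983]), 'tau': array([-3.75747650e-04, -4.40985668e+01, -1.77150983e+01,  6.35054684e-02,
        5.33600163e-02, -4.21311336e-05]), 'position': array([ 0.2800378 , -0.55816821,  0.29137324]), 'tcp_rot': array([[ 4.48271042e-01, -8.93897521e-01, -5.41917659e-04],
       [-8.93895677e-01, -4.48271238e-01,  1.84803959e-03],
       [-1.89488411e-03, -3.44004779e-04, -9.99998146e-01]]), 'force': array([-0.32152991, -0.40869872,  0.08473339]), 'moment': array([-0.01218632,  0.00030033,  0.05529289]), 'opening': 1.0012909204033824} 0.0697
```

View pics/top0.png

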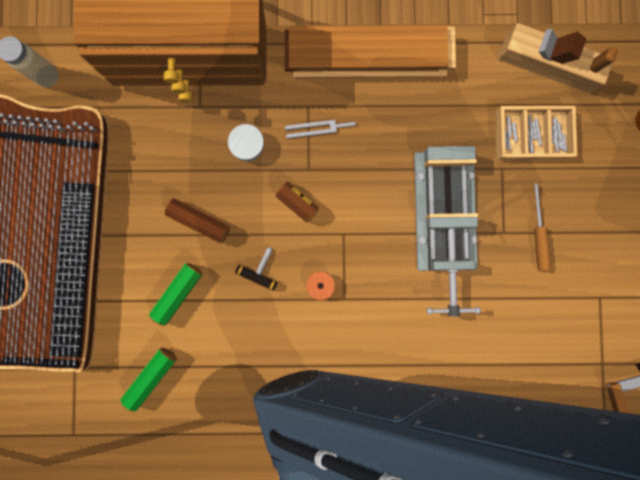

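View pics/scene0.png

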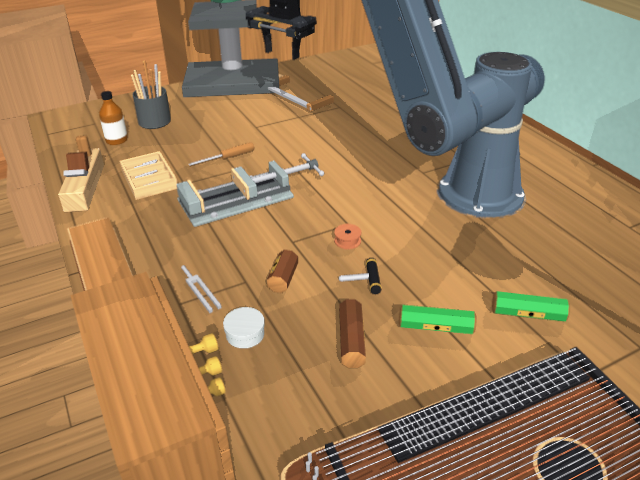

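Top view: long handle at about (197,220), short one at (297,201), vice at about x 415-478, y 147-315 with the sliding jaw at row 218. The green ones at lower left are decoys. The brass on the long handle isn't visible from either camera, so I'll measure from enlarged crops.

```bash
cat > h.py <<'E'
import numpy as np, cv2, pickle
def K(c): return np.array([[c['fx'],0,c['cx']],[0,c['fy'],c['cy']],[0,0,1.]])
def ray(c,uv,z):
    n=cv2.undistortPoints(np.array([[uv]],float),K(c),np.array(c['D']))[0,0]
    R=c['view'][:3,:3];t=c['view'][:3,3]; o=-R.T@t; d=R.T@np.array([*n,1]); return o+d*(z-o[2])/d[2]
def proj(c,P):
    r,_=cv2.Rodrigues(c['view'][:3,:3]); return cv2.projectPoints(np.array(P,float).reshape(-1,3),r,c['view'][:3,3],K(c),np.array(c['D']))[0][:,0]
E
python3 - <<'E'
from h import *
t=pickle.load(open('top.pkl','rb'));s=pickle.load(open('scene.pkl','rb'))
for c in(t,s): print(-c['view'][:3,:3].T@c['view'][:3,3])
for uv in[(168,207),(225,234)]: print(ray(t,uv,.021))
a=cv2.resize(t['frame'][190:250,150:240],None,fx=5,fy=5,interpolation=2)
b=cv2.resize(t['frame'][140:325,400:490],None,fx=3.2,fy=3.2,interpolation=2)
d=cv2.resize(s['frame'][290:375,325:385],None,fx=3.4,fy=3.4,interpolation=2)
im=np.zeros((600,760,3),np.uint8); im[:300,:450]=a; im[:b.shape[0],460:460+b.shape[1]]=b; im[305:305+d.shape[0],:d.shape[1]]=d
cv2.imwrite('pics/crop1.png',im[:,:,::-1])
E
```

```text
[0.44366563 0.05430852 0.9930835 ]
[0.93316614 0.93602585 0.82913698]
[0.56102077 0.34026419 0.021     ]
[0.50180659 0.21720319 0.021     ]
```

View pics/crop1.png

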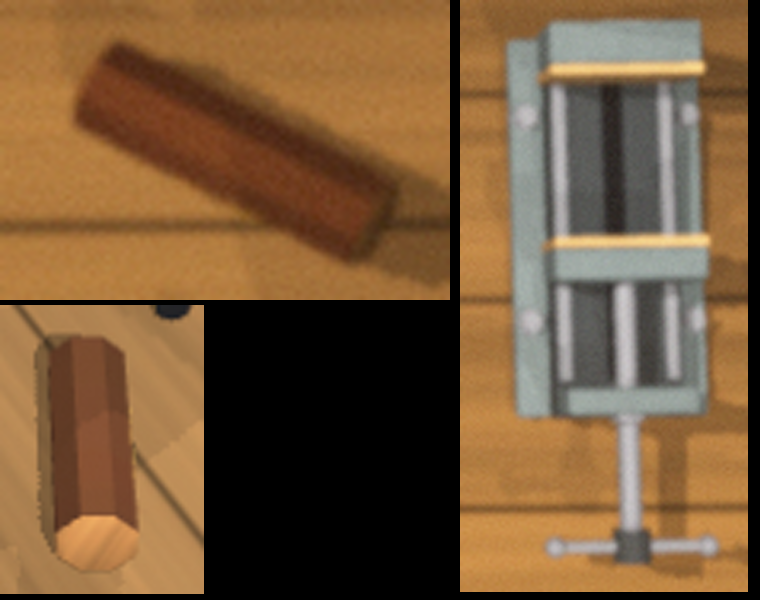

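The long handle centre is about (0.53, 0.28), axis about 64° from x. Neither fixed camera shows its brass flat (it's hidden side-on), so I'll go above it and look with the wrist camera.

Call:
arm_command(
  targets=[
    {"rot": [0,0,-38],"offset": [-28.6,-21.5,0],"gripper": 0},
    {"rot": [0,0,-38],"offset": [-28.6,-21.5,0],"gripper": 0},
    {"rot": [0,0,-38],"offset": [-28.6,-21.5,0],"gripper": 0},
    {"rot": [0,0,-38],"offset": [-28.6,-21.5,0],"gripper": 0},
    {"rot": [0,0,-38],"offset": [-28.6,-21.5,0],"gripper": 0},
    {"rot": [0,0,-38],"offset": [-28.6,-21.5,0],"gripper": 0},
    {"rot": [0,0,-38],"offset": [-28.6,-21.5,0],"gripper": 0},
    {"rot": [0,0,-38],"offset": [-28.6,-21.5,0],"gripper": 0},
  ],
)

```text
time_s: 0.9
position: [0.3427, -0.2008, 0.2917]
tcp_rot: [[0.906, -0.424, -0.003], [-0.424, -0.906, 0.005], [-0.005, -0.003, -1.0]]
force: [-0.1, -0.1, -0.6]
opening: 1.002
```

Call:
arm_command(
  targets=[
    {"rot": [0,0,0],"offset": [-14,-32,0],"gripper": 0},
    {"rot": [0,0,0],"offset": [-14,-32,0],"gripper": 0},
    {"rot": [0,0,0],"offset": [-14,-32,0],"gripper": 0},
    {"rot": [0,0,0],"offset": [-14,-32,0],"gripper": 0},
    {"rot": [0,0,0],"offset": [-14,-32,0],"gripper": 0},
    {"rot": [0,0,0],"offset": [-14,-32,0],"gripper": 0},
    {"rot": [0,0,0],"offset": [-14,-32,0],"gripper": 0},
    {"rot": [0,0,0],"offset": [-14,-32,0],"gripper": 0},
  ],
)

```text
time_s: 1.7
position: [0.3543, 0.1475, 0.2924]
tcp_rot: [[0.908, -0.419, 0.001], [-0.419, -0.908, 0.002], [0.0, -0.002, -1.0]]
force: [0.7, -0.7, 0.1]
opening: 0.999
```

Call:
arm_command(
  targets=[
    {"rot": [0,0,0],"offset": [0,-20,3],"gripper": 0},
    {"rot": [0,0,0],"offset": [0,-20,3],"gripper": 0},
    {"rot": [0,0,0],"offset": [0,-20,3],"gripper": 0},
    {"rot": [0,0,0],"offset": [0,-20,3],"gripper": 0},
    {"rot": [0,0,0],"offset": [0,-20,3],"gripper": 0},
    {"rot": [0,0,0],"offset": [0,-20,3],"gripper": 0},
  ],
)

```text
time_s: 2.3
position: [0.4411, 0.3228, 0.2612]
tcp_rot: [[0.904, -0.428, -0.002], [-0.428, -0.904, -0.001], [-0.001, 0.002, -1.0]]
force: [-1.0, -0.7, -0.1]
opening: 1.001
```

```bash
python3 - <<'E'
from h import *
from rig import bot,viewer
c=viewer.capture('wrist');pickle.dump(c,open('w1.pkl','wb'));cv2.imwrite('pics/w1.png',c['frame'][:,:,::-1])
s=bot.read_state();print(s['time_s'],s['position'],s['tcp_rot'].round(3));V=c['view'];o=-V[:3,:3].T@V[:3,3]
print('cam',o,'in tool',s['tcp_rot'].T@(o-s['position']),(V[:3,:3]@s['tcp_rot']).round(2))
t=pickle.load(open('top.pkl','rb'))
f=lambda x,y,z:ray(t,(400+(x-460)/3.2,140+y/3.2),z).round(4)
print('fixed',f(548,82,.058),f(703,74,.058));print('slide',f(548,240,.058),f(708,234,.058));print('back',f(548,282,.058),f(708,276,.058))
g=lambda x,y:ray(t,(150+x/5,190+y/5),.03).round(4)
print('handle',g(120,42),g(77,125),g(398,185),g(350,265))
print('green end',ray(t,(192,266),.03), 'key',ray(t,(257,276),.011))
E
```

```text
2.35 [0.44036856 0.32188806 0.26149874] [[ 0.903 -0.429 -0.002]
 [-0.429 -0.903 -0.002]
 [-0.001  0.002 -1.   ]]
cam [0.47153025 0.38859719 0.3544834 ] in tool [-0.00055949 -0.07340503 -0.09315951] [[ 1.   -0.   -0.  ]
 [ 0.    0.96 -0.27]
 [ 0.    0.27  0.96]]
fixed [ 0.64  -0.212  0.058] [ 0.6446 -0.3134  0.058 ]
slide [ 0.5364 -0.2099  0.058 ] [ 0.5396 -0.314   0.058 ]
back [ 0.509  -0.2093  0.058 ] [ 0.5123 -0.3132  0.058 ]
handle [0.5784 0.3249 0.03  ] [0.5428 0.343  0.03  ] [0.5162 0.2059 0.03  ] [0.4821 0.2263 0.03  ]
green end [0.43357037 0.28568135 0.03      ] key [0.41075806 0.14941977 0.011     ]
```

View pics/w1.png

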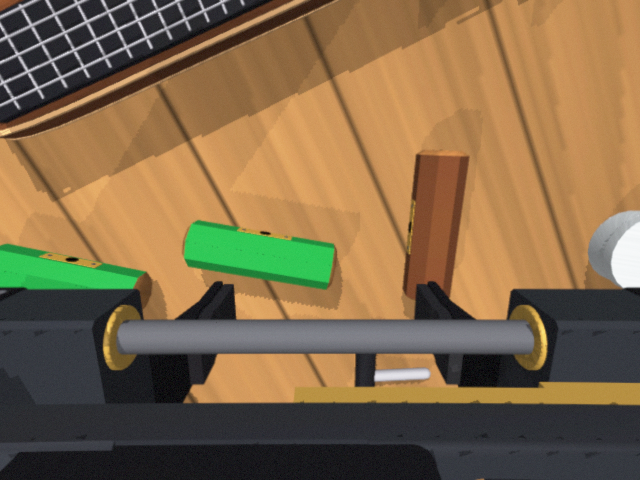

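The brass is on the left of the long handle in the wrist view (at (411,227)), i.e. on the tool −x side. So it rolls toward +x (away from the robot), which is the free side. Next, refine the centre and axis from this picture.

```bash
python3 - <<'E'
from h import *
from rig import bot
c=pickle.load(open('w1.pkl','rb'));s=bot.read_state();R=s['tcp_rot']
a=ray(c,(442,153),.03);b=ray(c,(430,296),.03)
print(a,b,np.linalg.norm(a-b),np.degrees(np.arctan2(*(a-b)[1::-1])))
# brass bore centre on level flat z=.021
p=ray(c,(411,228),.021);print('bore',p)
for ctr in((.530,.275),(.5315,.279)):
    print('move (tool)',R.T@(np.array([*ctr,.021])-s['position']))
print('bore rel',R.T@(p-s['position']))
E
```

```text
[0.55978632 0.33897597 0.03      ] [0.5029925  0.21843389 0.03      ] 0.13325138232339495 64.77236712290993
bore [0.51239743 0.28587863 0.021     ]
move (tool) [0.10135997 0.00335487 0.24038892]
move (tool) [ 0.10100003 -0.00090193  0.24037918]
bore rel [0.08079316 0.00107427 0.24040756]
```

Call:
arm_command(
  targets=[
    {"rot": [0,0,0],"offset": [10.1,0.1,6],"gripper": 0},
    {"rot": [0,0,0],"offset": [10.1,0.1,8],"gripper": 0},
    {"rot": [0,0,0],"offset": [10.1,0.1,11],"gripper": 0},
    {"rot": [0,0,0],"offset": [10.1,0.1,14],"gripper": 0},
    {"rot": [0,0,0],"offset": [10.1,0.1,16.4],"gripper": 0},
    {"rot": [0,0,0],"offset": [10.1,0.1,17.4],"gripper": 0},
    {"rot": [0,0,0],"offset": [10.1,0.1,17.4],"gripper": 0},
    {"rot": [0,0,0],"offset": [10.1,0.1,17.4],"gripper": 0},
  ],
)

```text
time_s: 3.15
position: [0.5318, 0.2785, 0.0896]
tcp_rot: [[0.903, -0.429, 0.002], [-0.429, -0.903, 0.0], [0.001, -0.001, -1.0]]
force: [0.3, 0.3, 0.3]
opening: 1.001
```

Call:
arm_command(
  targets=[
    {"rot": [0,0,0],"offset": [0,0,0],"gripper": 1},
    {"rot": [0,0,0],"offset": [0,0,0],"gripper": 1},
    {"rot": [0,0,0],"offset": [0,0,0],"gripper": 1},
    {"rot": [0,0,0],"offset": [0,0,0],"gripper": 1},
    {"rot": [0,0,0],"offset": [0,0,0],"gripper": 1},
    {"rot": [0,0,0],"offset": [0,0,0],"gripper": 1},
  ],
)

```text
time_s: 3.75
position: [0.5313, 0.2791, 0.0883]
tcp_rot: [[0.904, -0.428, 0.0], [-0.428, -0.904, 0.0], [0.0, -0.0, -1.0]]
force: [-1.1, -0.0, -0.1]
opening: 0.542
```

Call:
arm_command(
  targets=[
    {"rot": [0,0,0],"offset": [0,0,0],"gripper": 1},
    {"rot": [0,0,0],"offset": [0,0,0],"gripper": 1},
    {"rot": [0,0,0],"offset": [0,0,-2],"gripper": 1},
    {"rot": [0,0,0],"offset": [0,0,-4],"gripper": 1},
    {"rot": [0,0,0],"offset": [0,0,-4],"gripper": 1},
  ],
)

```text
time_s: 4.25
position: [0.5327, 0.2795, 0.1302]
tcp_rot: [[0.904, -0.428, 0.004], [-0.429, -0.904, 0.001], [0.003, -0.003, -1.0]]
force: [1.5, -0.2, -1.2]
opening: 0.477
```

Gripped and lifted (opening 0.477, about 42 mm). Now tilt by 32°.

Call:
arm_command(
  targets=[
    {"rot": [0,-8,0],"offset": [0.9,0,0.1],"gripper": 1},
    {"rot": [0,-16,0],"offset": [1.8,0,0.3],"gripper": 1},
    {"rot": [0,-24,0],"offset": [2.7,0,0.6],"gripper": 1},
    {"rot": [0,-32,0],"offset": [3.5,0,1.0],"gripper": 1},
    {"rot": [0,-32,0],"offset": [3.5,0,2.5],"gripper": 1},
    {"rot": [0,-32,0],"offset": [3.5,0,4.0],"gripper": 1},
    {"rot": [0,-32,0],"offset": [3.5,0,4.6],"gripper": 1},
    {"rot": [0,-32,0],"offset": [3.5,0,4.6],"gripper": 1},
  ],
)

```text
time_s: 5.05
position: [0.5607, 0.2648, 0.0811]
tcp_rot: [[0.765, -0.427, -0.482], [-0.363, -0.904, 0.225], [-0.532, 0.002, -0.847]]
force: [-1.3, -0.6, -2.2]
opening: 0.481
```

Call:
arm_command(
  targets=[
    {"rot": [0,0,0],"offset": [0,0,0],"gripper": 1},
    {"rot": [0,0,0],"offset": [0,0,0],"gripper": 1},
    {"rot": [0,0,0],"offset": [0,0,0],"gripper": 0.4},
    {"rot": [0,0,0],"offset": [0,0,0],"gripper": 0.4},
    {"rot": [0,0,0],"offset": [0,0,-0.5],"gripper": 0.35},
    {"rot": [0,0,0],"offset": [0,0,-1],"gripper": 0.3},
    {"rot": [0,0,0],"offset": [0,0,-2],"gripper": 0},
    {"rot": [0,0,0],"offset": [0,0,-3],"gripper": 0},
  ],
)

```text
time_s: 5.85
position: [0.5779, 0.257, 0.1086]
tcp_rot: [[0.766, -0.429, -0.478], [-0.363, -0.903, 0.227], [-0.53, -0.0, -0.848]]
force: [-0.7, -0.6, -0.4]
opening: 0.799
```

Call:
arm_command(
  targets=[
    {"rot": [0,0,0],"offset": [0,0,-5],"gripper": 0},
    {"rot": [0,0,0],"offset": [0,0,-8],"gripper": 0},
    {"rot": [0,8,0],"offset": [-2,0,-9],"gripper": 0},
    {"rot": [0,16,0],"offset": [-4,0,-10],"gripper": 0},
    {"rot": [0,24,0],"offset": [-6,0,-11],"gripper": 0},
    {"rot": [0,32,0],"offset": [-6,0,-11],"gripper": 0},
    {"rot": [0,32,0],"offset": [-6,0,-11],"gripper": 0},
    {"rot": [0,32,0],"offset": [-6,0,-11],"gripper": 0},
  ],
)

```text
time_s: 6.65
position: [0.584, 0.2542, 0.2335]
tcp_rot: [[0.904, -0.428, -0.001], [-0.428, -0.904, 0.001], [-0.002, -0.0, -1.0]]
force: [0.3, 0.0, -0.4]
opening: 1.001
```

```bash
python3 - <<'E'
from h import *
from rig import bot,viewer
c=viewer.capture('wrist');pickle.dump(c,open('w2.pkl','wb'));cv2.imwrite('pics/w2.png',c['frame'][:400,:,::-1])
s=bot.read_state();print(s['time_s'],s['position'],s['tcp_rot'].round(3),s['force'])
E
```

```text
6.7 [0.58470768 0.25371773 0.23286223] [[ 0.903 -0.429 -0.001]
 [-0.429 -0.903  0.001]
 [-0.002 -0.    -1.   ]] [-0.49092308 -0.85397377 -0.51779901]
```

View pics/w2.png

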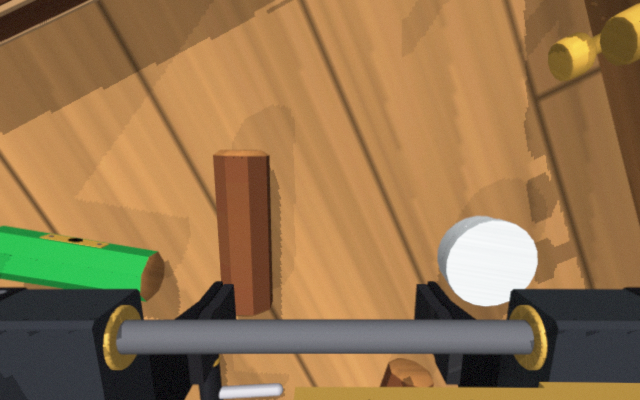

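```bash
python3 - <<'E'
from h import *
c=pickle.load(open('w2.pkl','rb'))
a=ray(c,(242,155),.03);b=ray(c,(246,313),.03);m=(a+b)/2
n=np.array([.904,-.428,0]);u=np.array([.428,.904,0])
print(m,(m-[.5315,.279,.03])@n,(m-[.5315,.279,.03])@u,np.degrees(np.arctan2(*(a-b)[1::-1])),np.linalg.norm(a-b))
im=cv2.resize(c['frame'][140:325,195:295],None,fx=3.2,fy=3.2,interpolation=2)
t=None
from rig import viewer
s=viewer.capture('scene');d=cv2.resize(s['frame'][290:375,310:390],None,fx=5,fy=5,interpolation=2)
o=np.zeros((600,740,3),np.uint8);o[:im.shape[0],:im.shape[1]]=im;o[:d.shape[0],330:330+d.shape[1]]=d
cv2.imwrite('pics/w2c.png',o[:,:,::-1])
E
```

```text
[0.52026032 0.28054999 0.03      ] -0.010824067878281725 -0.0034093949394181297 62.678660608644726 0.13690986455663465
```

View pics/w2c.png

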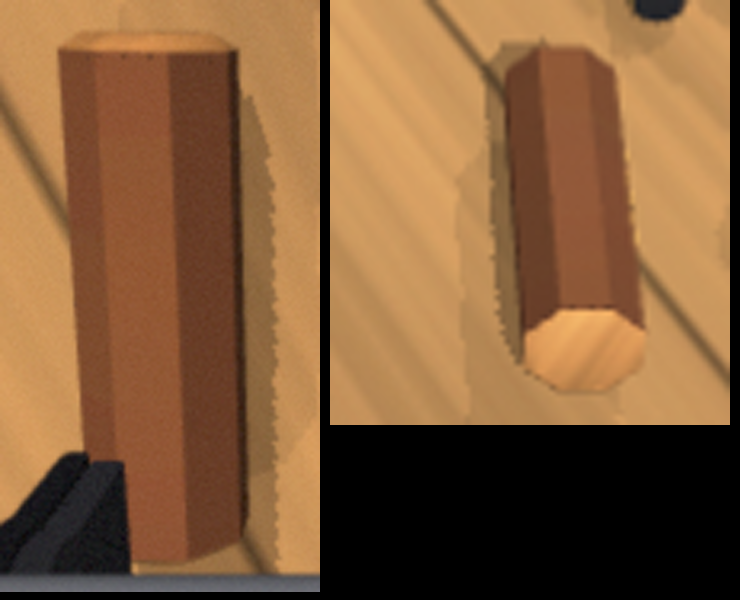

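Crop shows no brass on the top or on either 45° flat, and the handle sits 11 mm back. It rolled back onto its old flat because the lower finger lifted its edge as I retreated. I'll retry with a higher grip, more tilt, a wider opening and a sideways escape that helps the roll along.

Call:
arm_command(
  targets=[
    {"rot": [0,0,2],"offset": [-7.0,0.3,3],"gripper": 0},
    {"rot": [0,0,2],"offset": [-7.0,0.3,6],"gripper": 0},
    {"rot": [0,0,2],"offset": [-7.0,0.3,9],"gripper": 0},
    {"rot": [0,0,2],"offset": [-7.0,0.3,12],"gripper": 0},
    {"rot": [0,0,2],"offset": [-7.0,0.3,14.2],"gripper": 0},
    {"rot": [0,0,2],"offset": [-7.0,0.3,14.2],"gripper": 0.3},
    {"rot": [0,0,2],"offset": [-7.0,0.3,14.2],"gripper": 1},
    {"rot": [0,0,2],"offset": [-7.0,0.3,14.2],"gripper": 1},
  ],
)

```text
time_s: 7.55
position: [0.5208, 0.2812, 0.0915]
tcp_rot: [[0.888, -0.461, 0.002], [-0.461, -0.888, 0.001], [0.001, -0.001, -1.0]]
force: [-0.3, -1.0, 1.4]
opening: 0.811
```

Call:
arm_command(
  targets=[
    {"rot": [0,0,0],"offset": [0,0,0],"gripper": 1},
    {"rot": [0,0,0],"offset": [0,0,0],"gripper": 1},
    {"rot": [0,0,0],"offset": [0,0,0],"gripper": 1},
    {"rot": [0,0,0],"offset": [0,0,0],"gripper": 1},
    {"rot": [0,0,0],"offset": [0,0,0],"gripper": 1},
    {"rot": [0,0,0],"offset": [0,0,0],"gripper": 1},
    {"rot": [0,0,0],"offset": [0,0,-2],"gripper": 1},
    {"rot": [0,0,0],"offset": [0,0,-4],"gripper": 1},
  ],
)

```text
time_s: 8.35
position: [0.5184, 0.281, 0.13]
tcp_rot: [[0.888, -0.46, -0.003], [-0.46, -0.888, -0.001], [-0.002, 0.002, -1.0]]
force: [0.8, -0.8, -1.5]
opening: 0.477
```

Call:
arm_command(
  targets=[
    {"rot": [0,-8,0],"offset": [1.0,0,0.1],"gripper": 1},
    {"rot": [0,-16,0],"offset": [1.9,0,0.3],"gripper": 1},
    {"rot": [0,-24,0],"offset": [2.8,0,0.6],"gripper": 1},
    {"rot": [0,-32,0],"offset": [3.7,0,1.5],"gripper": 1},
    {"rot": [0,-34,0],"offset": [3.9,0,3.0],"gripper": 1},
    {"rot": [0,-34,0],"offset": [3.9,0,4.2],"gripper": 1},
    {"rot": [0,-34,0],"offset": [3.9,0,4.6],"gripper": 1},
    {"rot": [0,-34,0],"offset": [3.9,0,4.6],"gripper": 1},
  ],
)

```text
time_s: 9.15
position: [0.5527, 0.2639, 0.0841]
tcp_rot: [[0.735, -0.459, -0.499], [-0.381, -0.889, 0.256], [-0.56, 0.001, -0.828]]
force: [0.2, 0.3, -1.4]
opening: 0.48
```

Call:
arm_command(
  targets=[
    {"rot": [0,0,0],"offset": [0,0,0],"gripper": 1},
    {"rot": [0,0,0],"offset": [0,0,0],"gripper": 0.35},
    {"rot": [0,0,0],"offset": [0.2,0,-0.3],"gripper": 0.3},
    {"rot": [0,0,0],"offset": [0.4,0,-0.5],"gripper": 0.3},
    {"rot": [0,0,0],"offset": [0.6,0,-0.8],"gripper": 0.3},
    {"rot": [0,0,0],"offset": [0.8,0,-1.3],"gripper": 0.25},
    {"rot": [0,0,0],"offset": [0.9,0,-2.0],"gripper": 0.2},
    {"rot": [0,0,0],"offset": [0.9,0,-3.5],"gripper": 0},
  ],
)

```text
time_s: 9.95
position: [0.5776, 0.2507, 0.1084]
tcp_rot: [[0.735, -0.46, -0.499], [-0.381, -0.888, 0.257], [-0.561, 0.001, -0.828]]
force: [0.2, 0.3, 0.8]
opening: 0.82
```

Call:
arm_command(
  targets=[
    {"rot": [0,0,0],"offset": [0,0,-4],"gripper": 0},
    {"rot": [0,0,0],"offset": [0,0,-8],"gripper": 0},
    {"rot": [0,8,0],"offset": [-4,0,-10],"gripper": 0},
    {"rot": [0,16,0],"offset": [-8,0,-9],"gripper": 0},
    {"rot": [0,24,0],"offset": [-12,0,-8],"gripper": 0},
    {"rot": [0,32,0],"offset": [-16,0,-5],"gripper": 0},
    {"rot": [0,34,0],"offset": [-16,0,-5],"gripper": 0},
    {"rot": [0,34,0],"offset": [-16,0,-5],"gripper": 0},
  ],
)

```text
time_s: 10.75
position: [0.4825, 0.3002, 0.2406]
tcp_rot: [[0.89, -0.456, -0.001], [-0.456, -0.89, -0.0], [-0.001, 0.001, -1.0]]
force: [0.1, -0.2, 0.5]
opening: 0.999
```

```bash
python3 - <<'E'
from h import *
from rig import bot,viewer
c=viewer.capture('wrist');pickle.dump(c,open('w3.pkl','wb'));cv2.imwrite('pics/w3.png',c['frame'][:400,:,::-1])
s=bot.read_state();print(s['time_s'],s['position'],s['tcp_rot'].round(3),s['force'])
E
```

```text
10.8 [0.48508384 0.29979557 0.24059536] [[ 0.889 -0.458  0.001]
 [-0.458 -0.889  0.001]
 [ 0.001 -0.001 -1.   ]] [ 0.74859455  0.69860637 -0.37111399]
```

View pics/w3.png

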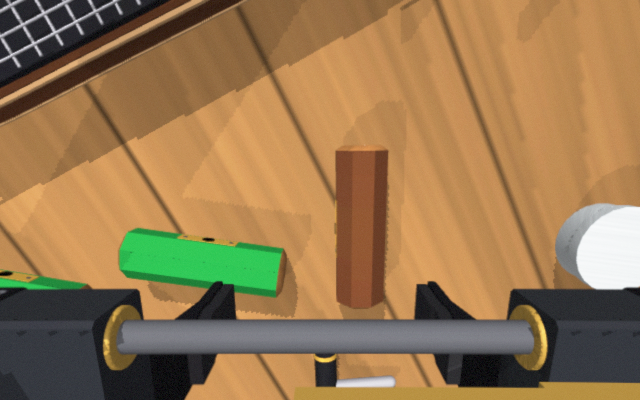

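Only a sliver of brass at (336,228), so the flat is still level: it rolled back again. Change of method: straddle it with the fingers open and the tips high, and push the side flat so it tips over its lower edge.

```bash
cat >> h.py <<'E'
def meas(c,p,q,s,z=.03):
    a=ray(c,p,z);b=ray(c,q,z);m=(a+b)/2
    R=s['tcp_rot'];print('centre',m.round(4),'yaw',np.degrees(np.arctan2(*(a-b)[1::-1])).round(1),'tool y yaw',np.degrees(np.arctan2(-R[1,1],-R[0,1])).round(1),'L',np.linalg.norm(a-b).round(4),'delta tool cm',(R.T@(m-s['position'])*100).round(2))
E
python3 - <<'E'
from h import *
from rig import bot
s=bot.read_state();c=pickle.load(open('w3.pkl','rb'))
meas(c,(362,151),(360,306),s)
E
```

```text
centre [0.5094 0.286  0.03  ] yaw 63.7 tool y yaw 62.7 L 0.1363 delta tool cm [ 2.78  0.13 21.06]
```

Call:
arm_command(
  targets=[
    {"rot": [0,0,-1],"offset": [2.8,0.1,4],"gripper": 0},
    {"rot": [0,0,-1],"offset": [2.8,0.1,8],"gripper": 0},
    {"rot": [0,0,-1],"offset": [2.8,0.1,12],"gripper": 0},
    {"rot": [0,0,-1],"offset": [2.8,0.1,14.6],"gripper": 0},
    {"rot": [0,0,-1],"offset": [3.5,0.1,14.6],"gripper": 0},
    {"rot": [0,0,-1],"offset": [4.5,0.1,14.6],"gripper": 0},
    {"rot": [0,0,-1],"offset": [4.8,0.1,14.6],"gripper": 0},
    {"rot": [0,0,-1],"offset": [5.1,0.1,14.6],"gripper": 0},
  ],
)

```text
time_s: 11.6
position: [0.5321, 0.2746, 0.0955]
tcp_rot: [[0.895, -0.446, 0.003], [-0.446, -0.895, 0.001], [0.002, -0.003, -1.0]]
force: [-0.7, 0.5, 0.0]
opening: 0.999
```

Call:
arm_command(
  targets=[
    {"rot": [0,0,0],"offset": [0.2,0,0],"gripper": 0},
    {"rot": [0,0,0],"offset": [0.4,0,0],"gripper": 0},
    {"rot": [0,0,0],"offset": [0.6,0,0],"gripper": 0},
    {"rot": [0,0,0],"offset": [0.8,0,0],"gripper": 0},
    {"rot": [0,0,0],"offset": [1.0,0,0],"gripper": 0},
    {"rot": [0,0,0],"offset": [1.2,0,0],"gripper": 0},
    {"rot": [0,0,0],"offset": [1.3,0,0],"gripper": 0},
    {"rot": [0,0,0],"offset": [1.3,0,0],"gripper": 0},
  ],
)

```text
time_s: 12.4
position: [0.5418, 0.2689, 0.0936]
tcp_rot: [[0.896, -0.444, 0.0], [-0.444, -0.896, -0.0], [0.0, -0.0, -1.0]]
force: [-0.4, 0.1, 0.1]
opening: 1.0
```

Call:
arm_command(
  targets=[
    {"rot": [0,0,0],"offset": [-1,0,0],"gripper": 0},
    {"rot": [0,0,0],"offset": [-2,0,-4],"gripper": 0},
    {"rot": [0,0,0],"offset": [-4,0,-8],"gripper": 0},
    {"rot": [0,0,0],"offset": [-5,0,-12],"gripper": 0},
    {"rot": [0,0,0],"offset": [-6,0,-14],"gripper": 0},
    {"rot": [0,0,0],"offset": [-6,0,-14],"gripper": 0},
  ],
)

```text
time_s: 13.0
position: [0.4877, 0.297, 0.2371]
tcp_rot: [[0.897, -0.443, 0.006], [-0.443, -0.897, 0.002], [0.004, -0.005, -1.0]]
force: [0.5, -0.3, 0.5]
opening: 0.999
```

```bash
python3 - <<'E'
from h import *
from rig import bot,viewer
c=viewer.capture('wrist');pickle.dump(c,open('w4.pkl','wb'));cv2.imwrite('pics/w4.png',c['frame'][:400,:,::-1])
s=bot.read_state();print(s['time_s'],s['position'],s['tcp_rot'].round(3),s['force'])
E
```

```text
13.05 [0.48751575 0.2963393  0.23514157] [[ 0.897 -0.443  0.003]
 [-0.443 -0.897  0.001]
 [ 0.002 -0.002 -1.   ]] [ 1.53405527 -0.45078265  0.24170922]
```

View pics/w4.png

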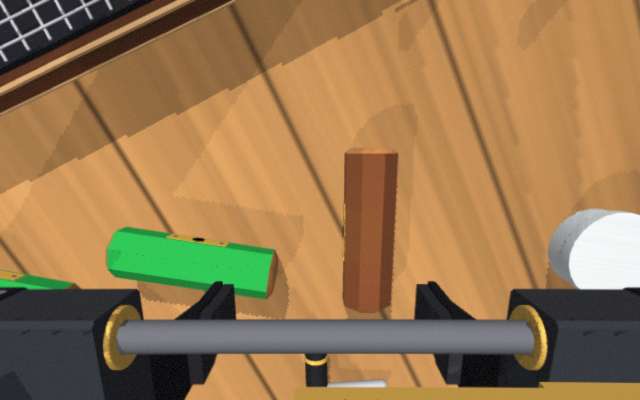

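Brass is still level (sliver at (344,230)); it slid instead of tipping, so bench friction is low. Back to lift and tilt, with a grip high on the flats so I can tilt 42° and land almost flat. I'll detect the brass numerically from here.

```bash
cat >> h.py <<'E'
def brass(c,x0,x1):
    h=cv2.cvtColor(c['frame'],cv2.COLOR_RGB2HSV);m=cv2.inRange(h,(18,110,90),(35,255,255))[140:290]
    n,l,st,ce=cv2.connectedComponentsWithStats(m)
    for i in range(1,n):
        if st[i,4]>8 and x0<ce[i,0]<x1: print('yellow',st[i].tolist(),(ce[i]+[0,140]).round(1))
def wood(c,x0,x1):
    h=cv2.cvtColor(c['frame'],cv2.COLOR_RGB2HSV);m=cv2.inRange(h,(0,110,40),(12,255,175))
    n,l,st,ce=cv2.connectedComponentsWithStats(m)
    for i in range(1,n):
        if st[i,4]>1500 and x0<ce[i,0]<x1:
            print('wood',st[i].tolist(),ce[i].round(1),cv2.minAreaRect(np.argwhere(l==i)[:,::-1].astype(np.float32)))
E
python3 - <<'E'
from h import *
from rig import bot
s=bot.read_state();c=pickle.load(open('w4.pkl','rb'))
meas(c,(371,152),(368,310),s); brass(c,300,420);wood(c,300,420)
E
```

```text
centre [0.5217 0.2794 0.03  ] yaw 64.6 tool y yaw 63.7 L 0.1378 delta tool cm [ 3.77  0.05 20.52]
yellow [343, 63, 2, 17, 25] [343.7 211.7]
yellow [343, 97, 1, 24, 24] [343.  248.5]
wood [343, 153, 55, 159, 7611] [369.1 229.8] ((369.9504089355469, 231.89707946777344), (52.14042282104492, 158.537841796875), 0.8363754153251648)
```

Call:
arm_command(
  targets=[
    {"rot": [0,0,-1],"offset": [3.8,0.1,4],"gripper": 0},
    {"rot": [0,0,-1],"offset": [3.8,0.1,8],"gripper": 0},
    {"rot": [0,0,-1],"offset": [3.8,0.1,12],"gripper": 0},
    {"rot": [0,0,-1],"offset": [3.8,0.1,13.9],"gripper": 0.1},
    {"rot": [0,0,-1],"offset": [3.8,0.1,13.9],"gripper": 0.4},
    {"rot": [0,0,-1],"offset": [3.8,0.1,13.9],"gripper": 1},
    {"rot": [0,0,-1],"offset": [3.8,0.1,13.9],"gripper": 1},
    {"rot": [0,0,-1],"offset": [3.8,0.1,13.9],"gripper": 1},
  ],
)

```text
time_s: 13.85
position: [0.5223, 0.2782, 0.0961]
tcp_rot: [[0.904, -0.428, 0.003], [-0.428, -0.904, 0.001], [0.002, -0.002, -1.0]]
force: [0.0, -0.6, 0.2]
opening: 0.634
```

Call:
arm_command(
  targets=[
    {"rot": [0,0,0],"offset": [0,0,0],"gripper": 1},
    {"rot": [0,0,0],"offset": [0,0,0],"gripper": 1},
    {"rot": [0,0,0],"offset": [0,0,0],"gripper": 1},
    {"rot": [0,0,0],"offset": [0,0,0],"gripper": 1},
    {"rot": [0,0,0],"offset": [0,0,0],"gripper": 1},
    {"rot": [0,0,0],"offset": [0,0,-2],"gripper": 1},
    {"rot": [0,0,0],"offset": [0,0,-4],"gripper": 1},
    {"rot": [0,0,0],"offset": [0,0,-4],"gripper": 1},
  ],
)

```text
time_s: 14.65
position: [0.5228, 0.2784, 0.1367]
tcp_rot: [[0.904, -0.428, 0.005], [-0.428, -0.904, 0.001], [0.004, -0.003, -1.0]]
force: [-0.1, -0.7, -1.5]
opening: 0.476
```

Call:
arm_command(
  targets=[
    {"rot": [0,-8.4,0],"offset": [1.1,0,0.1],"gripper": 1},
    {"rot": [0,-16.8,0],"offset": [2.2,0,0.4],"gripper": 1},
    {"rot": [0,-25.2,0],"offset": [3.2,0,0.8],"gripper": 1},
    {"rot": [0,-33.6,0],"offset": [4.2,0,1.5],"gripper": 1},
    {"rot": [0,-42,0],"offset": [5.0,0,2.8],"gripper": 1},
    {"rot": [0,-42,0],"offset": [5.0,0,4.4],"gripper": 1},
    {"rot": [0,-42,0],"offset": [5.0,0,5.4],"gripper": 1},
    {"rot": [0,-42,0],"offset": [5.0,0,5.6],"gripper": 1},
  ],
)

```text
time_s: 15.45
position: [0.5648, 0.2569, 0.0774]
tcp_rot: [[0.671, -0.428, -0.606], [-0.319, -0.904, 0.285], [-0.67, 0.002, -0.742]]
force: [0.1, 0.2, -0.9]
opening: 0.472
```

Call:
arm_command(
  targets=[
    {"rot": [0,0,0],"offset": [0,0,0],"gripper": 1},
    {"rot": [0,0,0],"offset": [0,0,0],"gripper": 0.42},
    {"rot": [0,0,0],"offset": [0,0,0],"gripper": 0.4},
    {"rot": [0,0,0],"offset": [0,0,0],"gripper": 0.4},
    {"rot": [0,0,0],"offset": [0,0,-0.5],"gripper": 0.4},
    {"rot": [0,0,0],"offset": [0,0,-1],"gripper": 0.35},
    {"rot": [0,0,0],"offset": [0,0,-2],"gripper": 0.3},
    {"rot": [0,0,0],"offset": [0,0,-4],"gripper": 0},
  ],
)

```text
time_s: 16.25
position: [0.5902, 0.2449, 0.1083]
tcp_rot: [[0.67, -0.428, -0.607], [-0.318, -0.904, 0.286], [-0.671, 0.002, -0.741]]
force: [0.6, 0.6, -1.4]
opening: 0.723
```

Call:
arm_command(
  targets=[
    {"rot": [0,0,0],"offset": [0,0,-4],"gripper": 0},
    {"rot": [0,0,0],"offset": [0,0,-7],"gripper": 0},
    {"rot": [0,8,0],"offset": [-4,0,-9],"gripper": 0},
    {"rot": [0,16,0],"offset": [-8,0,-8],"gripper": 0},
    {"rot": [0,24,0],"offset": [-12,0,-6],"gripper": 0},
    {"rot": [0,32,0],"offset": [-15,0,-4],"gripper": 0},
    {"rot": [0,40,0],"offset": [-16,0,-3],"gripper": 0},
    {"rot": [0,42,0],"offset": [-16,0,-3],"gripper": 0},
  ],
)

```text
time_s: 17.05
position: [0.4972, 0.2888, 0.2397]
tcp_rot: [[0.905, -0.425, 0.001], [-0.425, -0.905, -0.001], [0.002, 0.0, -1.0]]
force: [-0.0, 0.2, -0.5]
opening: 1.005
```

```bash
python3 - <<'E'
from h import *
from rig import bot,viewer
c=viewer.capture('wrist');pickle.dump(c,open('w5.pkl','wb'));cv2.imwrite('pics/w5.png',c['frame'][:400,:,::-1])
s=bot.read_state();print(s['time_s'],s['position'],s['tcp_rot'].round(3),s['force']); brass(c,0,640);wood(c,0,640)
E
```

```text
17.1 [0.49858802 0.28859724 0.23950205] [[ 0.905 -0.425  0.002]
 [-0.425 -0.905 -0.001]
 [ 0.002 -0.    -1.   ]] [ 0.11538169 -0.04869559 -0.00186579]
yellow [334, 60, 13, 60, 575] [340.3 228.9]
yellow [94, 76, 169, 28, 416] [180.2 230.3]
yellow [92, 100, 10, 28, 29] [ 93.8 254. ]
yellow [256, 105, 6, 17, 17] [257.9 253. ]
yellow [0, 120, 15, 8, 60] [  4.8 263.2]
yellow [47, 135, 11, 6, 11] [ 52.  277.3]
yellow [252, 134, 2, 16, 16] [252.4 281.5]
wood [0, 0, 202, 94, 2798] [90.8 43.3] ((97.38573455810547, 39.799591064453125), (16.821144104003906, 221.47201538085938), 65.07152557373047)
wood [333, 149, 53, 158, 6726] [359.6 224.2] ((358.0645751953125, 227.27130126953125), (51.2497444152832, 157.58847045898438), 1.1457629203796387)
```

Rolled 45°: the brass (13 px wide) is now on the upper-left flat. Repeat.

```bash
python3 - <<'E'
from h import *
from rig import bot
s=bot.read_state();c=pickle.load(open('w5.pkl','rb'))
meas(c,(361,150),(358,307),s)
E
```

```text
centre [0.5238 0.2761 0.03  ] yaw 65.3 tool y yaw 64.8 L 0.1377 delta tool cm [ 2.77  0.06 20.96]
```

Call:
arm_command(
  targets=[
    {"rot": [0,0,0],"offset": [2.8,0.1,4],"gripper": 0},
    {"rot": [0,0,0],"offset": [2.8,0.1,8],"gripper": 0},
    {"rot": [0,0,0],"offset": [2.8,0.1,12],"gripper": 0},
    {"rot": [0,0,0],"offset": [2.8,0.1,14.3],"gripper": 0.1},
    {"rot": [0,0,0],"offset": [2.8,0.1,14.4],"gripper": 0.4},
    {"rot": [0,0,0],"offset": [2.8,0.1,14.4],"gripper": 1},
    {"rot": [0,0,0],"offset": [2.8,0.1,14.4],"gripper": 1},
    {"rot": [0,0,0],"offset": [2.8,0.1,14.4],"gripper": 1},
  ],
)

```text
time_s: 17.9
position: [0.5276, 0.2747, 0.0956]
tcp_rot: [[0.904, -0.429, 0.003], [-0.429, -0.904, 0.001], [0.003, -0.002, -1.0]]
force: [0.3, -0.1, 0.5]
opening: 0.628
```

Call:
arm_command(
  targets=[
    {"rot": [0,0,0],"offset": [0,0,0],"gripper": 1},
    {"rot": [0,0,0],"offset": [0,0,0],"gripper": 1},
    {"rot": [0,0,0],"offset": [0,0,0],"gripper": 1},
    {"rot": [0,0,0],"offset": [0,0,0],"gripper": 1},
    {"rot": [0,0,0],"offset": [0,0,0],"gripper": 1},
    {"rot": [0,0,0],"offset": [0,0,-2],"gripper": 1},
    {"rot": [0,0,0],"offset": [0,0,-4],"gripper": 1},
    {"rot": [0,0,0],"offset": [0,0,-4],"gripper": 1},
  ],
)

```text
time_s: 18.7
position: [0.528, 0.275, 0.136]
tcp_rot: [[0.904, -0.428, 0.005], [-0.428, -0.904, 0.002], [0.004, -0.004, -1.0]]
force: [0.8, 0.4, -1.3]
opening: 0.476
```

Call:
arm_command(
  targets=[
    {"rot": [0,-8.4,0],"offset": [1.1,0,0.1],"gripper": 1},
    {"rot": [0,-16.8,0],"offset": [2.2,0,0.4],"gripper": 1},
    {"rot": [0,-25.2,0],"offset": [3.2,0,0.8],"gripper": 1},
    {"rot": [0,-33.6,0],"offset": [4.2,0,1.5],"gripper": 1},
    {"rot": [0,-42,0],"offset": [5.0,0,2.8],"gripper": 1},
    {"rot": [0,-42,0],"offset": [5.0,0,4.4],"gripper": 1},
    {"rot": [0,-42,0],"offset": [5.0,0,5.4],"gripper": 1},
    {"rot": [0,-42,0],"offset": [5.0,0,5.6],"gripper": 1},
  ],
)

```text
time_s: 19.5
position: [0.5699, 0.2535, 0.0766]
tcp_rot: [[0.671, -0.428, -0.606], [-0.319, -0.904, 0.285], [-0.67, 0.002, -0.743]]
force: [-0.5, 0.7, -2.0]
opening: 0.474
```

Call:
arm_command(
  targets=[
    {"rot": [0,0,0],"offset": [0,0,0],"gripper": 1},
    {"rot": [0,0,0],"offset": [0,0,0],"gripper": 0.42},
    {"rot": [0,0,0],"offset": [0,0,0],"gripper": 0.4},
    {"rot": [0,0,0],"offset": [0,0,0],"gripper": 0.4},
    {"rot": [0,0,0],"offset": [0,0,-0.5],"gripper": 0.4},
    {"rot": [0,0,0],"offset": [0,0,-1],"gripper": 0.35},
    {"rot": [0,0,0],"offset": [0,0,-2],"gripper": 0.3},
    {"rot": [0,0,0],"offset": [0,0,-4],"gripper": 0},
  ],
)

```text
time_s: 20.3
position: [0.5951, 0.2414, 0.1074]
tcp_rot: [[0.67, -0.428, -0.607], [-0.318, -0.904, 0.286], [-0.671, 0.002, -0.741]]
force: [0.7, 0.2, 0.1]
opening: 0.724
```

Call:
arm_command(
  targets=[
    {"rot": [0,0,0],"offset": [0,0,-4],"gripper": 0},
    {"rot": [0,0,0],"offset": [0,0,-7],"gripper": 0},
    {"rot": [0,8,0],"offset": [-4,0,-9],"gripper": 0},
    {"rot": [0,16,0],"offset": [-8,0,-8],"gripper": 0},
    {"rot": [0,24,0],"offset": [-12,0,-6],"gripper": 0},
    {"rot": [0,32,0],"offset": [-15,0,-4],"gripper": 0},
    {"rot": [0,40,0],"offset": [-16,0,-3],"gripper": 0},
    {"rot": [0,42,0],"offset": [-16,0,-3],"gripper": 0},
  ],
)

```text
time_s: 21.1
position: [0.5022, 0.2854, 0.2388]
tcp_rot: [[0.905, -0.425, 0.001], [-0.425, -0.905, -0.001], [0.002, 0.0, -1.0]]
force: [-0.8, 0.1, 0.4]
opening: 0.999
```

```bash
python3 - <<'E'
from h import *
from rig import bot,viewer
c=viewer.capture('wrist');pickle.dump(c,open('w6.pkl','wb'));cv2.imwrite('pics/w6.png',c['frame'][:400,:,::-1])
s=bot.read_state();print(s['time_s'],s['position'],s['tcp_rot'].round(3),s['force']); brass(c,300,500);wood(c,300,500)
E
```

```text
21.15 [0.50353055 0.28514311 0.23861407] [[ 0.905 -0.425  0.002]
 [-0.425 -0.905 -0.001]
 [ 0.002 -0.    -1.   ]] [ 0.45024777 -0.38644622  0.74883909]
yellow [351, 61, 17, 60, 802] [359.1 230.1]
wood [333, 148, 53, 158, 6563] [357.6 223. ] ((358.6928405761719, 226.4150390625), (51.182586669921875, 157.4312286376953), 0.6661999821662903)
```

View pics/w6.png

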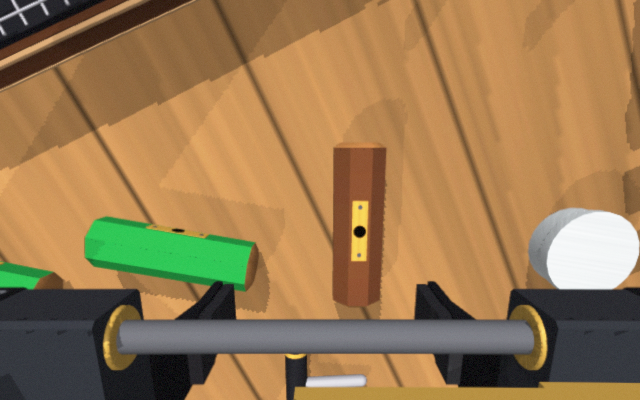

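The brass plate and bore face up (bore at (360,231), centred on the handle). Now the final grasp.

```bash
python3 - <<'E'
from h import *
from rig import bot
s=bot.read_state();c=pickle.load(open('w6.pkl','rb'))
meas(c,(360,149),(358,306),s)
p=ray(c,(360,231),.042);print(p,s['tcp_rot'].T@(p-s['position'])*100)
E
```

```text
centre [0.5288 0.2739 0.03  ] yaw 65.6 tool y yaw 64.8 L 0.1371 delta tool cm [ 2.71 -0.05 20.87]
[0.53011584 0.27752169 0.042     ] [ 2.68528281 -0.43761339 19.6676714 ]
```

Call:
arm_command(
  targets=[
    {"rot": [0,0,-0.5],"offset": [2.7,-0.3,4],"gripper": 0},
    {"rot": [0,0,-0.5],"offset": [2.7,-0.3,8],"gripper": 0},
    {"rot": [0,0,-0.5],"offset": [2.7,-0.3,12],"gripper": 0},
    {"rot": [0,0,-0.5],"offset": [2.7,-0.3,15],"gripper": 0.1},
    {"rot": [0,0,-0.5],"offset": [2.7,-0.3,15.7],"gripper": 0.4},
    {"rot": [0,0,-0.5],"offset": [2.7,-0.3,15.7],"gripper": 1},
    {"rot": [0,0,-0.5],"offset": [2.7,-0.3,15.7],"gripper": 1},
    {"rot": [0,0,-0.5],"offset": [2.7,-0.3,15.7],"gripper": 1},
  ],
)

```text
time_s: 21.95
position: [0.5336, 0.2753, 0.0818]
tcp_rot: [[0.907, -0.421, 0.004], [-0.421, -0.907, 0.001], [0.003, -0.003, -1.0]]
force: [0.8, 0.7, -1.0]
opening: 0.63
```

Call:
arm_command(
  targets=[
    {"rot": [0,0,0],"offset": [0,0,0],"gripper": 1},
    {"rot": [0,0,0],"offset": [0,0,0],"gripper": 1},
    {"rot": [0,0,0],"offset": [0,0,0],"gripper": 1},
    {"rot": [0,0,0],"offset": [0,0,0],"gripper": 1},
    {"rot": [0,0,0],"offset": [0,0,0],"gripper": 1},
    {"rot": [0,0,0],"offset": [0,0,-4],"gripper": 1},
    {"rot": [0,0,0],"offset": [0,0,-8],"gripper": 1},
    {"rot": [0,0,0],"offset": [0,0,-11],"gripper": 1},
  ],
)

```text
time_s: 22.75
position: [0.5325, 0.2752, 0.1918]
tcp_rot: [[0.907, -0.42, 0.002], [-0.42, -0.907, 0.0], [0.001, -0.001, -1.0]]
force: [0.8, 1.9, -1.6]
opening: 0.484
```

Call:
arm_command(
  targets=[
    {"rot": [0,0,-27],"offset": [14,23,0],"gripper": 1},
    {"rot": [0,0,-27],"offset": [14,23,0],"gripper": 1},
    {"rot": [0,0,-27],"offset": [14,23,0],"gripper": 1},
    {"rot": [0,0,-27],"offset": [14,23,0],"gripper": 1},
    {"rot": [0,0,-27],"offset": [14,23,0],"gripper": 1},
    {"rot": [0,0,-27],"offset": [14,23,0],"gripper": 1},
    {"rot": [0,0,-27],"offset": [14,23,0],"gripper": 1},
    {"rot": [0,0,-27],"offset": [14,23,0],"gripper": 1},
  ],
)

```text
time_s: 23.55
position: [0.5622, 0.0068, 0.1898]
tcp_rot: [[0.999, 0.035, -0.0], [0.035, -0.999, 0.0], [-0.0, -0.0, -1.0]]
force: [0.2, 1.2, -0.8]
opening: 0.476
```

Call:
arm_command(
  targets=[
    {"rot": [0,0,0],"offset": [2,27,0],"gripper": 1},
    {"rot": [0,0,0],"offset": [2,27,0],"gripper": 1},
    {"rot": [0,0,0],"offset": [2,27,0],"gripper": 1},
    {"rot": [0,0,0],"offset": [2,27,0],"gripper": 1},
    {"rot": [0,0,0],"offset": [2,27,0],"gripper": 1},
    {"rot": [0,0,0],"offset": [2,27,0],"gripper": 1},
    {"rot": [0,0,0],"offset": [2,27,0],"gripper": 1},
    {"rot": [0,0,0],"offset": [2,27,0],"gripper": 1},
  ],
)

```text
time_s: 24.35
position: [0.592, -0.2595, 0.1893]
tcp_rot: [[0.999, 0.038, -0.002], [0.038, -0.999, 0.002], [-0.002, -0.002, -1.0]]
force: [0.2, -0.1, -1.5]
opening: 0.479
```

```bash
python3 - <<'E'
from h import *
from rig import bot,viewer
s=bot.read_state();print(s['time_s'],s['position'],s['tcp_rot'].round(3))
w=viewer.capture('wrist');t=viewer.capture('top');pickle.dump((w,t),open('v.pkl','wb'))
d=cv2.resize(t['frame'][130:330,390:500],None,fx=2.8,fy=2.8,interpolation=2)
o=np.zeros((560,800,3),np.uint8);o[:d.shape[0],:d.shape[1]]=d;e=cv2.resize(w['frame'],(480,360));o[:360,320:]=e
cv2.imwrite('pics/v.png',o[:,:,::-1])
E
```

```text
24.35 [ 0.59202795 -0.2595333   0.18927424] [[ 0.999  0.038 -0.002]
 [ 0.038 -0.999  0.002]
 [-0.002 -0.002 -1.   ]]
```

View pics/v.png

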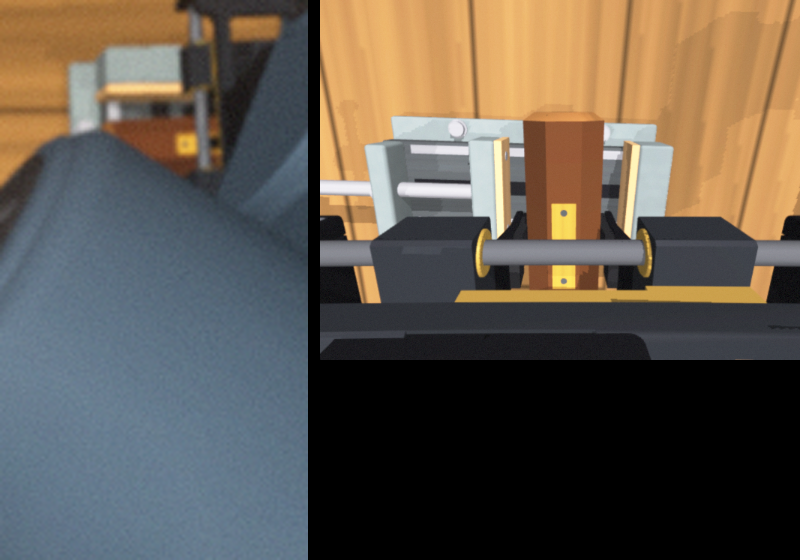

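```bash
python3 - <<'E'
from h import *
w,t=pickle.load(open('v.pkl','rb'))
f=lambda x,y,z:print((x,y),ray(w,((x-320)/.75,y/.75),z).round(4))
f(503,138,.058);f(510,138,.058);f(631,142,.058);f(624,142,.058);f(631,240,.058);f(510,235,.058)
f(563,246,.12)
o=np.hstack([cv2.resize(w['frame'][175:330,215:315],None,fx=3.8,fy=3.8,interpolation=2),cv2.resize(w['frame'][175:330,380:480],None,fx=3.8,fy=3.8,interpolation=2)])
cv2.imwrite('pics/vc.png',o[:,:,::-1]);print(o.shape)
E
```

```text
(503, 138) [ 0.5395 -0.2113  0.058 ]
(510, 138) [ 0.5452 -0.211   0.058 ]
(631, 142) [ 0.6443 -0.2105  0.058 ]
(624, 142) [ 0.6386 -0.2107  0.058 ]
(631, 240) [ 0.6534 -0.2983  0.058 ]
(510, 235) [ 0.5441 -0.2977  0.058 ]
(563, 246) [ 0.5912 -0.2738  0.12  ]
(589, 760, 3)
```

View pics/vc.png

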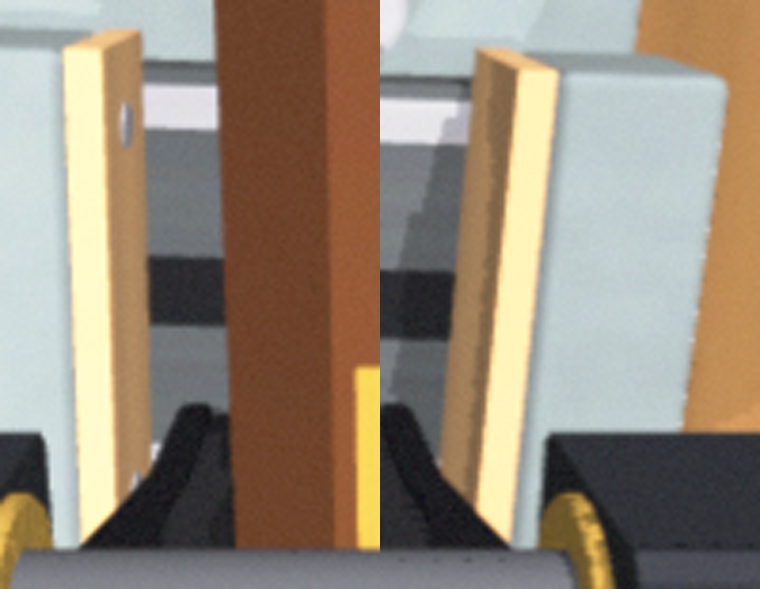

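```bash
python3 - <<'E'
from h import *
from rig import bot
w,t=pickle.load(open('v.pkl','rb'))
L=[ray(w,(215+x/3.8,175+y/3.8),.058) for x,y in((104,48),(112,500))]
Rr=[ray(w,(380+(x-380)/3.8,175+y/3.8),.058) for x,y in((516,68),(477,530))]
for q in(L,Rr):d=q[0]-q[1];print(q[0].round(4),q[1].round(4),'yaw',np.degrees(np.arctan2(-d[0],d[1])))
E
```

```text
[ 0.5385 -0.2135  0.058 ] [ 0.5382 -0.293   0.058 ] yaw -0.21302176424511993
[ 0.6452 -0.2126  0.058 ] [ 0.6469 -0.2945  0.058 ] yaw 1.160561035319798
```

Linings seen clearly: inner top edges at x≈0.538 (sliding) and x≈0.645 (fixed). That gives a gap of about 107 mm centred at x≈0.592, and the handle is over it. Lower and release.

Call:
arm_command(
  targets=[
    {"rot": [0,0,0.5],"offset": [0.1,0.3,2],"gripper": 1},
    {"rot": [0,0,0.5],"offset": [0.1,0.3,4],"gripper": 1},
    {"rot": [0,0,0.5],"offset": [0.1,0.3,6],"gripper": 1},
    {"rot": [0,0,0.5],"offset": [0.1,0.3,7.3],"gripper": 1},
    {"rot": [0,0,0.5],"offset": [0.1,0.3,8],"gripper": 1},
    {"rot": [0,0,0.5],"offset": [0.1,0.3,8.3],"gripper": 1},
    {"rot": [0,0,0.5],"offset": [0.1,0.3,8.3],"gripper": 1},
    {"rot": [0,0,0.5],"offset": [0.1,0.3,8.3],"gripper": 1},
  ],
)

```text
time_s: 25.25
position: [0.5941, -0.2647, 0.1077]
tcp_rot: [[1.0, 0.029, 0.001], [0.029, -1.0, -0.001], [0.001, 0.001, -1.0]]
force: [-0.3, -0.9, -1.1]
opening: 0.481
```

Call:
arm_command(
  targets=[
    {"rot": [0,0,0],"offset": [0,0,0.1],"gripper": 1},
    {"rot": [0,0,0],"offset": [0,0,0.1],"gripper": 0.4},
    {"rot": [0,0,0],"offset": [0,0,0.1],"gripper": 0.35},
    {"rot": [0,0,0],"offset": [0,0,0.1],"gripper": 0.35},
    {"rot": [0,0,0],"offset": [0,0,-1],"gripper": 0.35},
    {"rot": [0,0,0],"offset": [0,0,-3],"gripper": 0.35},
    {"rot": [0,0,0],"offset": [0,0,-6],"gripper": 0.4},
    {"rot": [0,0,0],"offset": [0,0,-8],"gripper": 1},
  ],
)

```text
time_s: 26.05
position: [0.5942, -0.265, 0.1895]
tcp_rot: [[1.0, 0.028, 0.002], [0.028, -1.0, -0.002], [0.002, 0.002, -1.0]]
force: [0.2, -0.5, -0.2]
opening: 0.571
```

Call:
arm_command(
  targets=[
    {"rot": [0,0,0],"offset": [-5,0,0],"gripper": 1},
    {"rot": [0,0,0],"offset": [-10,0,0],"gripper": 1},
    {"rot": [0,0,0],"offset": [-11,0,0],"gripper": 1},
    {"rot": [0,0,0],"offset": [-11,0,0],"gripper": 1},
    {"rot": [0,0,0],"offset": [-11,0,0],"gripper": 1},
    {"rot": [0,0,0],"offset": [-11,0,0],"gripper": 1},
    {"rot": [0,0,0],"offset": [-11,0,0],"gripper": 1},
  ],
)

```text
time_s: 26.75
position: [0.4851, -0.268, 0.1869]
tcp_rot: [[1.0, 0.029, 0.001], [0.029, -1.0, -0.001], [0.001, 0.001, -1.0]]
force: [-0.9, 0.1, -0.5]
opening: 0.019
```

```bash
python3 - <<'E'
from h import *
from rig import bot,viewer
s=bot.read_state();print(s['time_s'],s['position'],s['opening'])
w=viewer.capture('wrist');pickle.dump(w,open('v2.pkl','wb'));cv2.imwrite('pics/v2.png',w['frame'][:,:,::-1])
E
```

```text
26.75 [ 0.48506484 -0.26804237  0.18693662] 0.019099521013352917
```

View pics/v2.png

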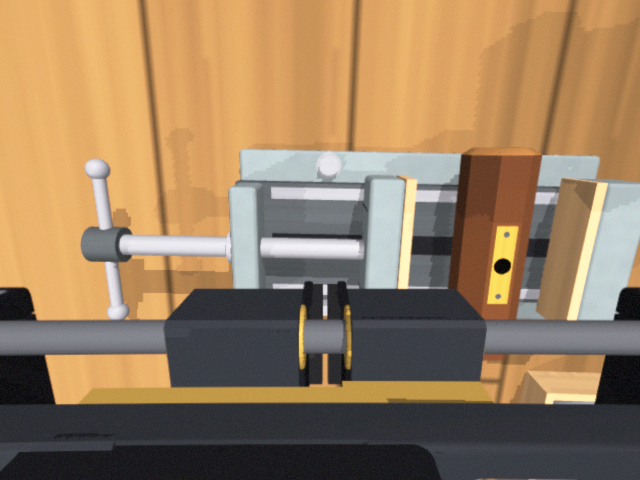

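Handle is on the bed with the bore up at (503,266). The closed fingers sit behind the jaw back (edge at x≈365), clear of the bracket (263).

```bash
python3 - <<'E'
from h import *
w=pickle.load(open('v2.pkl','rb'))
print(ray(w,(365,182),.058),ray(w,(367,285),.058),ray(w,(262,190),.054),'bore',ray(w,(503,266),.066))
E
```

```text
[ 0.50714529 -0.21604086  0.058     ] [ 0.51244787 -0.28259688  0.058     ] [ 0.44413239 -0.22322071  0.054     ] bore [ 0.59464275 -0.26429394  0.066     ]
```

Call:
arm_command(
  targets=[
    {"rot": [0,0,0],"offset": [0,-0.4,3],"gripper": 1},
    {"rot": [0,0,0],"offset": [0,-0.4,5.5],"gripper": 1},
    {"rot": [0,0,0],"offset": [0,-0.4,6.8],"gripper": 1},
    {"rot": [0,0,0],"offset": [0,-0.4,6.8],"gripper": 1},
    {"rot": [0,0,0],"offset": [0.5,-0.4,6.8],"gripper": 1},
    {"rot": [0,0,0],"offset": [1.0,-0.4,6.8],"gripper": 1},
    {"rot": [0,0,0],"offset": [1.5,-0.4,6.8],"gripper": 1},
    {"rot": [0,0,0],"offset": [2.0,-0.4,6.8],"gripper": 1},
  ],
)

```text
time_s: 27.6
position: [0.5037, -0.2634, 0.1197]
tcp_rot: [[1.0, 0.029, -0.001], [0.029, -1.0, -0.001], [-0.001, 0.001, -1.0]]
force: [-4.1, -1.8, 2.6]
opening: 0.004
```

Call:
arm_command(
  targets=[
    {"rot": [0,0,0],"offset": [0.6,0,0],"gripper": 1},
    {"rot": [0,0,0],"offset": [1.2,0,0],"gripper": 1},
    {"rot": [0,0,0],"offset": [1.8,0,0],"gripper": 1},
    {"rot": [0,0,0],"offset": [2.4,0,0],"gripper": 1},
    {"rot": [0,0,0],"offset": [3.0,0,0],"gripper": 1},
    {"rot": [0,0,0],"offset": [3.6,0,0],"gripper": 1},
    {"rot": [0,0,0],"offset": [4.0,0,0],"gripper": 1},
    {"rot": [0,0,0],"offset": [4.0,0,0],"gripper": 1},
  ],
)

```text
time_s: 28.4
position: [0.5445, -0.2621, 0.1188]
tcp_rot: [[1.0, 0.029, 0.001], [0.029, -1.0, -0.0], [0.001, 0.001, -1.0]]
force: [-2.3, -0.5, 1.1]
opening: 0.003
```

Pushing at about 4 N as expected. Continue in small steps.

Call:
arm_command(
  targets=[
    {"rot": [0,0,0],"offset": [0.3,0,0],"gripper": 1},
    {"rot": [0,0,0],"offset": [0.6,0,0],"gripper": 1},
    {"rot": [0,0,0],"offset": [0.8,0,0],"gripper": 1},
    {"rot": [0,0,0],"offset": [1.0,0,0],"gripper": 1},
    {"rot": [0,0,0],"offset": [1.0,0,0],"gripper": 1},
  ],
)

```text
time_s: 28.9
position: [0.5535, -0.2618, 0.1187]
tcp_rot: [[1.0, 0.029, -0.0], [0.029, -1.0, -0.0], [-0.0, 0.0, -1.0]]
force: [-4.2, -2.5, 0.2]
opening: 0.003
```

Call:
arm_command(
  targets=[
    {"rot": [0,0,0],"offset": [0.1,0,0],"gripper": 1},
    {"rot": [0,0,0],"offset": [0.2,0,0],"gripper": 1},
    {"rot": [0,0,0],"offset": [0.3,0,0],"gripper": 1},
    {"rot": [0,0,0],"offset": [0.3,0,0],"gripper": 1},
  ],
)

```text
time_s: 29.3
position: [0.5563, -0.2618, 0.1187]
tcp_rot: [[1.0, 0.028, -0.0], [0.028, -1.0, -0.0], [-0.0, 0.0, -1.0]]
force: [-3.8, -2.5, 0.3]
opening: 0.001
```

Call:
arm_command(
  targets=[
    {"rot": [0,0,0],"offset": [0.1,0,0],"gripper": 1},
    {"rot": [0,0,0],"offset": [0.2,0,0],"gripper": 1},
    {"rot": [0,0,0],"offset": [0.2,0,0],"gripper": 1},
  ],
)

```text
time_s: 29.6
position: [0.5583, -0.2618, 0.1187]
tcp_rot: [[1.0, 0.029, -0.0], [0.029, -1.0, -0.0], [-0.0, 0.0, -1.0]]
force: [-3.9, -2.6, 0.8]
opening: 0.001
```

Call:
arm_command(
  targets=[
    {"rot": [0,0,0],"offset": [0.1,0,0],"gripper": 1},
    {"rot": [0,0,0],"offset": [0.2,0,0],"gripper": 1},
    {"rot": [0,0,0],"offset": [0.2,0,0],"gripper": 1},
  ],
)

```text
time_s: 29.9
position: [0.5603, -0.2618, 0.1187]
tcp_rot: [[1.0, 0.028, -0.0], [0.028, -1.0, -0.0], [-0.0, 0.0, -1.0]]
force: [-4.4, -1.6, 1.8]
opening: 0.005
```

Call:
arm_command(
  targets=[
    {"rot": [0,0,0],"offset": [0.1,0,0],"gripper": 1},
    {"rot": [0,0,0],"offset": [0.2,0,0],"gripper": 1},
    {"rot": [0,0,0],"offset": [0.2,0,0],"gripper": 1},
  ],
)

```text
time_s: 30.2
position: [0.5623, -0.2617, 0.1187]
tcp_rot: [[1.0, 0.028, -0.0], [0.028, -1.0, -0.0], [-0.0, 0.0, -1.0]]
force: [-4.0, -2.3, 1.2]
opening: 0.007
```

Call:
arm_command(
  targets=[
    {"rot": [0,0,0],"offset": [0.1,0,0],"gripper": 1},
    {"rot": [0,0,0],"offset": [0.2,0,0],"gripper": 1},
    {"rot": [0,0,0],"offset": [0.2,0,0],"gripper": 1},
  ],
)

```text
time_s: 30.5
position: [0.5642, -0.2617, 0.1187]
tcp_rot: [[1.0, 0.029, -0.001], [0.029, -1.0, -0.0], [-0.001, 0.0, -1.0]]
force: [-5.0, -3.1, 2.0]
opening: 0.005
```

Call:
arm_command(
  targets=[
    {"rot": [0,0,0],"offset": [0.1,0,0],"gripper": 1},
    {"rot": [0,0,0],"offset": [0.2,0,0],"gripper": 1},
    {"rot": [0,0,0],"offset": [0.2,0,0],"gripper": 1},
  ],
)

```text
time_s: 30.8
position: [0.5662, -0.2616, 0.1187]
tcp_rot: [[1.0, 0.029, -0.001], [0.029, -1.0, -0.0], [-0.001, 0.0, -1.0]]
force: [-4.1, -2.7, 1.2]
opening: 0.005
```

Call:
arm_command(
  targets=[
    {"rot": [0,0,0],"offset": [0.1,0,0],"gripper": 1},
    {"rot": [0,0,0],"offset": [0.2,0,0],"gripper": 1},
    {"rot": [0,0,0],"offset": [0.2,0,0],"gripper": 1},
  ],
)

```text
time_s: 31.1
position: [0.5677, -0.2616, 0.1187]
tcp_rot: [[1.0, 0.029, -0.002], [0.029, -1.0, -0.0], [-0.002, 0.0, -1.0]]
force: [-5.5, -3.5, 2.2]
opening: 0.005
```

```bash
python3 - <<'E'
from h import *
from rig import bot,viewer
s=bot.read_state();print(s['time_s'],s['position'],s['force'])
w=viewer.capture('wrist');pickle.dump(w,open('v3.pkl','wb'))
f=w['frame'];
for y in(170,200,230,250): print(y,[ (x,f[y,x].tolist()) for x in range(300,560,6)] if y==200 else '')
brass(w,200,600);wood(w,200,600)
E
```

```text
31.1 [ 0.56767893 -0.26159592  0.11867344] [-5.48848891 -3.50580191  2.19678499]
170 
200 [(300, [184, 198, 200]), (306, [187, 196, 200]), (312, [188, 200, 203]), (318, [186, 198, 202]), (324, [179, 192, 196]), (330, [183, 198, 202]), (336, [181, 196, 196]), (342, [179, 193, 194]), (348, [115, 125, 122]), (354, [144, 153, 155]), (360, [142, 153, 153]), (366, [142, 153, 155]), (372, [142, 152, 153]), (378, [144, 155, 157]), (384, [148, 158, 159]), (390, [126, 103, 78]), (396, [187, 146, 101]), (402, [153, 120, 86]), (408, [58, 34, 22]), (414, [102, 61, 37]), (420, [108, 66, 47]), (426, [101, 60, 33]), (432, [109, 65, 45]), (438, [104, 62, 40]), (444, [107, 61, 40]), (450, [107, 61, 39]), (456, [142, 85, 49]), (462, [148, 87, 56]), (468, [147, 89, 59]), (474, [143, 83, 55]), (480, [142, 84, 50]), (486, [142, 83, 55]), (492, [141, 82, 50]), (498, [128, 76, 45]), (504, [131, 76, 44]), (510, [134, 97, 81]), (516, [141, 152, 152]), (522, [146, 157, 158]), (528, [149, 160, 162]), (534, [148, 144, 133]), (540, [149, 142, 133]), (546, [152, 142, 131]), (552, [168, 134, 94]), (558, [172, 125, 78])]
230 
250 
yellow [447, 132, 33, 18, 483] [463.1 280.2]
wood [406, 169, 108, 151, 10901] [458.9 229.3] ((453.84161376953125, 241.0841522216797), (105.17543029785156, 149.2555694580078), 5.710593223571777)
```

Call:
arm_command(
  targets=[
    {"rot": [0,0,0],"offset": [0.2,0,0],"gripper": 1},
    {"rot": [0,0,0],"offset": [0.3,0,0],"gripper": 1},
    {"rot": [0,0,0],"offset": [0.3,0,0],"gripper": 1},
  ],
)

```text
time_s: 31.45
position: [0.5682, -0.2616, 0.1187]
tcp_rot: [[1.0, 0.03, -0.008], [0.03, -1.0, 0.001], [-0.008, -0.001, -1.0]]
force: [-11.7, -4.6, 5.9]
opening: 0.006
```

Call:
arm_command(
  targets=[
    {"rot": [0,0,0],"offset": [0.1,0,0],"gripper": 1},
    {"rot": [0,0,0],"offset": [0.2,0,0],"gripper": 1},
    {"rot": [0,0,0],"offset": [0.2,0,0],"gripper": 1},
  ],
)

```text
time_s: 31.75
position: [0.5685, -0.2617, 0.1187]
tcp_rot: [[0.999, 0.03, -0.012], [0.03, -1.0, 0.001], [-0.012, -0.002, -1.0]]
force: [-15.3, -6.7, 7.9]
opening: 0.004
```

Call:
arm_command(
  targets=[
    {"rot": [0,0,0],"offset": [0.1,0,0],"gripper": 1},
    {"rot": [0,0,0],"offset": [0.2,0,0],"gripper": 1},
    {"rot": [0,0,0],"offset": [0.2,0,0],"gripper": 1},
  ],
)

```text
time_s: 32.05
position: [0.5688, -0.2617, 0.1187]
tcp_rot: [[0.999, 0.031, -0.016], [0.031, -1.0, 0.002], [-0.016, -0.002, -1.0]]
force: [-19.2, -8.0, 9.7]
opening: 0.009
```

The force climbs to 19 N with no further travel: the jaw is snug. Back off and check.

Call:
arm_command(
  targets=[
    {"rot": [0,0,0],"offset": [-1.5,0,0],"gripper": 1},
    {"rot": [0,0,0],"offset": [-3,0,0],"gripper": 1},
    {"rot": [0,0,0],"offset": [-3,0,-4],"gripper": 1},
    {"rot": [0,0,0],"offset": [-3,0,-8],"gripper": 1},
    {"rot": [0,0,0],"offset": [-1,0,-12],"gripper": 1},
    {"rot": [0,0,0],"offset": [2,0,-14],"gripper": 1},
    {"rot": [0,0,0],"offset": [3,0,-14],"gripper": 1},
    {"rot": [0,0,0],"offset": [3,0,-14],"gripper": 1},
  ],
)

```text
time_s: 32.85
position: [0.6069, -0.2595, 0.2585]
tcp_rot: [[1.0, 0.03, 0.002], [0.03, -1.0, -0.0], [0.002, 0.0, -1.0]]
force: [-0.1, -0.2, -0.2]
opening: 0.006
```

```bash
python3 - <<'E'
from h import *
from rig import bot,viewer
s=bot.read_state();print(s['time_s'],s['position'],s['force'])
w=viewer.capture('wrist');pickle.dump(w,open('v4.pkl','wb'))
h=cv2.cvtColor(w['frame'],cv2.COLOR_RGB2HSV)
cv2.imwrite('pics/v4.png',w['frame'][:,:,::-1])
brass(w,0,640);wood(w,0,640)
y=230
print([(x,*w['frame'][y,x].tolist()) for x in range(200,460,5)])
E
```

```text
32.85 [ 0.60686743 -0.2595278   0.25850451] [-0.11351047 -0.17763145 -0.15564441]
yellow [339, 74, 18, 60, 809] [347.2 243.3]
wood [322, 160, 54, 129, 4972] [347.4 217.6] ((346.4355773925781, 223.85409545898438), (51.275230407714844, 128.18809509277344), 2.726310968399048)
[(200, 233, 232, 237), (205, 232, 232, 237), (210, 233, 232, 237), (215, 235, 233, 238), (220, 232, 231, 237), (225, 233, 233, 238), (230, 234, 232, 237), (235, 233, 232, 237), (240, 233, 232, 237), (245, 233, 231, 236), (250, 231, 229, 235), (255, 232, 231, 236), (260, 232, 230, 237), (265, 232, 229, 235), (270, 229, 228, 233), (275, 229, 229, 234), (280, 228, 226, 233), (285, 221, 221, 226), (290, 174, 186, 189), (295, 193, 206, 208), (300, 193, 204, 208), (305, 194, 205, 207), (310, 195, 208, 211), (315, 253, 235, 175), (320, 255, 245, 188), (325, 119, 71, 45), (330, 121, 74, 47), (335, 121, 73, 49), (340, 229, 174, 80), (345, 251, 222, 92), (350, 251, 221, 93), (355, 245, 206, 89), (360, 132, 80, 50), (365, 131, 74, 48), (370, 126, 74, 44), (375, 255, 246, 188), (380, 218, 192, 162), (385, 193, 206, 211), (390, 191, 208, 210), (395, 197, 209, 213), (400, 196, 209, 211), (405, 197, 209, 210), (410, 190, 204, 208), (415, 152, 114, 78), (420, 164, 122, 73), (425, 177, 127, 77), (430, 181, 131, 79), (435, 179, 131, 79), (440, 175, 127, 79), (445, 175, 128, 80), (450, 179, 129, 76), (455, 196, 142, 87)]
```

```bash
python3 - <<'E'
from h import *
w=pickle.load(open('v4.pkl','rb'))
print('bore',ray(w,(347.2,243.5),.066),'faces',ray(w,(323,230),.058),ray(w,(374,230),.058))
for y in(185,200,215,245,260):
    r=w['frame'][y].astype(int); print(y,[x for x in range(300,400) if r[x,0]<150 and r[x,0]-r[x,2]>45][::60] , [x for x in range(300,400) if r[x,0]<150 and r[x,0]-r[x,2]>45][-1:])
from rig import ticket
ticket.hand_in()
E
```

```text
bore [ 0.62484042 -0.26330194  0.066     ] faces [ 0.60482123 -0.2544548   0.058     ] [ 0.64711016 -0.25318955  0.058     ]
185 [324] [374]
200 [324] [373]
215 [323] [372]
245 [323] [370]
260 [322] [369]
the job is handed in; nothing more can be done
```

The longer handle is in the vice with its brass plate and bore facing up and the sliding jaw snug against it. I handed the job in at about 33 s; the hand-in gives no verdict.

- **Rolling:** Two lift-and-tilt tries fell back onto the old flat, and pushing it over only made it slide. Gripping higher on the flats and tilting 42° rolled it 45°, and a second such roll brought the brass up.
- **Snugness:** I pushed the jaw until it stopped moving at about x = 0.568 and the force rose from 4 N to 19 N, then backed the gripper clear. The force reading was about zero afterwards.
- **Position:** The last wrist picture, read as numbers, put the lined jaw faces 42.3 mm apart, with the handle filling the gap. The bore was at y = -0.263 against a vice centre of about -0.262.

**Disagreements and gaps:**
- The vice's yaw came out between about 0.5° and 2.5° depending on the camera, so I relied on the jaws to square the handle up.
- I could not view the last picture because the limit of 12 was reached.
- I did not measure the short handle and other loose things again at the end, but I saw no contact with any of them.

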